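Find the hidden catch of the milling-blank drawer by feel and open it

ROBOT

A 7-joint arm with a two-finger parallel gripper is mounted at the origin on the work surface. World frame = base frame: x ahead of the robot, y to its left, z up, the work surface at z = 0. Lengths are in m, angles in rad, forces in N, time in s.
With the tool pointing down it reaches from about 0.425 to 0.95 m from the base axis. Payload 4.7 kg.
Tool frame: the origin (TCP) lies at the very end of the fingers, on their centre line; the grasp point (between the pads) lies 19 mm behind it; z points along the fingers, y is the direction in which the jaws open and shut (so a half turn about z gives the same grasp; the last joint's range is limited). The gripper opens to 85 mm and grips with 20 to 120 N. Pads are 22 mm wide; open, the fingers measure 114 mm over their backs; the gripper's body (76 mm by 85 mm) begins 54 mm behind the grasp point. The pads swing forward as they close: fully open they stand 13 mm farther back than shut.
Start: joints at [-0.029, 0.469, -0.049, 1.532, 0.024, 1.141, -0.082], TCP at [0.675, 0, 0.231] pointing down, gripper open.
Joint ranges: [-2.59, 2.59], [-0.33, 1.99], [-1.39, 1.29], [0.1, 2.45], [-1.04, 4.18], [0.21, 1.99], [-2.66, 2.66]. Speed limits (rad/s): [2.57, 2.57, 3.14, 3.14, 3.14, 3.14, 3.14].

INTERFACE

Orientations are given as [roll, pitch, yaw] about the fixed x, y, z axes, in that order (R = Rz(yaw) Ry(pitch) Rx(roll)).
In Python, from bench import bot gives the robot as it stands. The module is installed in compiled form; this text tells all that it offers.
- The arm moves only by the tool jog_arm, never from a script. Its argument "motion" is a list of rows, each a list of 2 entries, a list of its own where there are three numbers: the shift along the tool's x, y, z in m, then the turn about the tool's z in rad. In form: [[[dx, dy, dz], roll], ...]. A call has 1 to 8 rows; each row shifts and turns the commanded pose from where the row before left it, along the tool's axes as they then stand; what a row does not reach is not made up. A row lasts 1/8 s, in which the tool goes at most 62.5 mm and 10.7 degrees, less where a joint would pass 70% of its speed; a pose out of reach is approached as far as the arm can. A call is refused whole if a number of a shift passes 0.0625 or a number of a turn 0.188, either way. A call with a gripper value outside its range is refused whole. "fingers" is the closure, from 0 (fully open) to 1 (shut), set as the call begins (left out, the last holds). The fingers move at their own pace and stop on an object; "grip_force" is the grip in N (left out, the last holds). Time passes only in rows, so rows that do not move let the fingers close. It gives the time, the measured TCP pose, the force and the opening at its end, in the units of the state.
- bot.get_state(): the state, without advancing time (a new reading comes with each control period).
- bot.read_camera(name): name is "scene" or "side" or "wrist"; returns the picture (420x560x3 uint8, red, green, blue); there is no depth.
- bot.calibration(name): a dict with "fx", "fy", "cx", "cy" (pixels), "k1" (the pictures are not rectified: a ray, as slopes to the right and down, at radius r is drawn at 1 + k1 r^2 times it, then the intrinsics apply), "view" (4x4, takes a point from world to camera coordinates). Camera axes: x right, y down, z forward; pixel columns grow to the right and rows downward; lengths in m; the calibration is good to about 2 mm. A picture is of the moment at which its call begins: read the wrist's pose just before it. calibration takes no time and is no camera call; for the wrist camera it gives the pose at the moment of the call.
- bot.close_job(): hands the job in, once; it reports no verdict.
The state is a dict: "clock": time; "joints": joint angles; "qvel": joint speeds; "tau": joint torques, N m; "tcp_pos": TCP position; "eef_rot": TCP orientation; "contact_force": force on the tool from outside, world axes, zero at the start; "wrist_torque": the same for the moment, N m; "opening": finger opening in m.
Only numpy, scipy, OpenCV 4.12 (cv2) and the standard library are available. Lean on these libraries where they do the work, as an engineer would, in place of code of your own. Each camera call takes 0.05 s, during which the arm holds its last target.

TASK

The low white drawer unit has no handle: the catch that frees its drawer hides under a spring-loaded plate that looks just like the rest of the grey strip along the unit's top front edge. Feel your way along the strip with a light touch until the fingers drop in, press there until the drawer springs ajar, then pull the drawer all the way out to its stop by its front panel and let go. Be gentle with the strip (never lean on it with more than 30 N) and leave everything else where it stands.

Things in the scene. Friction and masses are not known exactly. Their poses are not given: they have to be found in the camera images.
- unit: white low drawer unit, fixed to the table: 220 deep (its x) x 460 wide (its y) x 100 mm high. Origin at the centre of its underside; its -x side is the front and faces the robot, +y is along the front, z up. Its one drawer has no handle and is latched shut; only the hidden catch frees it
- rail: grey, finely ribbed strip in a rebate along the unit's top front edge. Origin: middle of its top surface, 90 mm in front of the unit's centre, 88 mm above the table; axes as the unit's. The strip shows 190 mm along y (+-95) and 40 mm along x (+-20). Behind it and at both ends stand white walls 12 mm higher; its front edge is open. More than 30 N damages strip or walls
- strip_left (a point): left (+y) end of the grey strip's surface, 95 mm from its middle. Hidden in the strip is a plate 45 mm long, over the strip's full depth, flush and ribbed alike, sprung over a recess; its middle lies anywhere within 60 mm either way of the strip's middle. Elsewhere the strip is firm: it lies on rubber and gives 0.2 mm per N, 4 mm at most
- strip_right (a point): right (-y) end of the grey strip's surface, 95 mm from its middle. The hidden plate gives from 1 to 2.5 N, then 0.4 N per mm (5 to 7 N at 11 mm), and sinks 14 mm to a hard stop. Pressed 11 mm or more below the strip's surface it trips the catch; keep it down about 1 s while the drawer rolls ajar; let go, it rises again
- drawer (a joint): how far the drawer is out, m: 0 latched shut (it rests at about 0.0005), about 0.043 to 0.050 sprung ajar once the catch is tripped, 0.105 fully out at its stop. It slides with 0.5 to 2 N of drag and stays where it is left
- panel_top (a point): middle of the top edge of the drawer's white front panel, moving with it; axes as the unit's. The panel is 14 mm thick (this point +-7 along x), 436 wide, 58 high; its top is 72 mm above the table. The drawer is empty for 55 mm behind it. Ajar, about 44 mm are free between panel and unit: pinch its top edge from above or put a finger behind it
- blank_disc: bystander: ivory milling disc, 98 mm across, 18 mm thick, lying on top of the unit; origin under its centre
- bur_jar: bystander: small clear jar, 44 mm across, 50 mm high, on top of the unit; origin under its centre
- jaw_model: bystander: plaster dental model, 60 x 64 x 29 mm, on top of the unit; origin under its centre
- spray_bottle: bystander: white bottle, 60 mm across, 160 mm high, on the table to the left; origin under its centre
- block_tray: bystander: grey divided tray 120 x 160 x 35 mm, on the table to the left; origin under its centre
- brush: bystander: brush with a wooden handle, lying on the table to the right; origin under it
- beaker: bystander: steel beaker, 72 mm across, 85 mm high, on the table to the right; origin under its centre

How it is judged:
By the outcome, as a careful person would: the job done as asked, in the order asked, and still so for the second after the job is handed in, with the robot touching nothing.
It also fails if it takes over 67 s, if anything falls off the work surface, if the arm or the gripper's body presses on something with over 40 N, if the wrist force passes 120 N, or if a joint passes its speed limit or range.

## Working session

There is one attempt and no reset: what is moved stays moved. The work goes in short steps, Python scripts to look and compute and a tool call to move; the robot and the scene stay as the last step left them, time stands still between calls to the robot, and variables do not carry over. Pictures are saved under pics/ and viewed, and the job is handed in when it is done.

Besides the shell and the picture viewer there is one more tool, called after "Emit:" as name(argument=value, ...), one argument or row to a line, values as JSON. jog_arm: Moves the arm, as the interface text tells. Its arguments: {"type":"object","properties":{"motion":{"type":"array"},"fingers":{"type":"number"},"grip_force":{"type":"number"}},"required":["motion"]}

```bash
mkdir -p pics; python3 - <<'E'
from bench import bot
import cv2,json
s=bot.get_state(); print({k:(v if not hasattr(v,'round') else v) for k,v in s.items()})
for n in ["scene","side","wrist"]:
    c=bot.calibration(n); im=bot.read_camera(n); cv2.imwrite(f"pics/{n}0.png",im[:,:,::-1]); print(n,c)
E
```

```text
{'clock': 0.0, 'joints': array([-0.02892535,  0.46946758, -0.04857543,  1.53367195,  0.02405722,
        1.14098518, -0.08231584]), 'qvel': array([-0.0004556 , -0.00087873,  0.00192941, -0.0026012 ,  0.00184858,
        0.00028097, -0.00246795]), 'tau': array([ 1.18357209e-03, -5.10321057e+01, -4.63755790e-02, -2.37716943e+01,
        1.05899444e-02,  7.35067850e-03,  1.56414734e-05]), 'tcp_pos': array([6.74429212e-01, 2.86886456e-05, 2.30253018e-01]), 'eef_rot': array([-3.13964454e+00,  4.02723829e-05,  1.57080175e+00]), 'contact_force': array([0.16597971, 0.00847022, 0.80147535]), 'wrist_torque': array([-0.03777634,  0.03035961,  0.04549816]), 'opening': 0.0854189193749943}
scene {'fx': 467.4843164082246, 'fy': 467.4843164082246, 'cx': 278.92361213573986, 'cy': 208.13767691143082, 'k1': -0.09131268263604934, 'view': array([[-0.76953012,  0.63839048,  0.01676265,  0.44801639],
       [ 0.52022276,  0.64188026, -0.56334537, -0.25094666],
       [-0.37039394, -0.42479091, -0.82605146,  1.56747646],
       [ 0.        ,  0.        ,  0.        ,  1.        ]])}
side {'fx': 533.9914351047461, 'fy': 533.9914351047461, 'cx': 282.9638475261274, 'cy': 210.17317721397586, 'k1': -0.054507658574866114, 'view': array([[-0.95735585, -0.28889613,  0.00296669,  0.56675176],
       [-0.1940238 ,  0.63528787, -0.74750525,  0.19029168],
       [ 0.21406667, -0.71620413, -0.66424928,  1.68498398],
       [ 0.        ,  0.        ,  0.        ,  1.        ]])}
wrist {'fx': 329.510440715831, 'fy': 329.510440715831, 'cx': 272.78939859191905, 'cy': 209.58901286834708, 'k1': -0.025231536132057888, 'view': array([[ 0.99999829,  0.00102731, -0.00153661, -0.67349419],
       [ 0.00141118, -0.96123402,  0.27573024, -0.03766006],
       [-0.00119378, -0.27573194, -0.96123383,  0.37827712],
       [ 0.        ,  0.        ,  0.        ,  1.        ]])}
```

View pics/scene0.png

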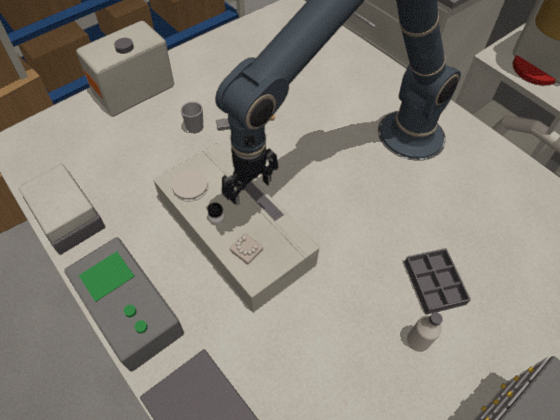

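View pics/side0.png

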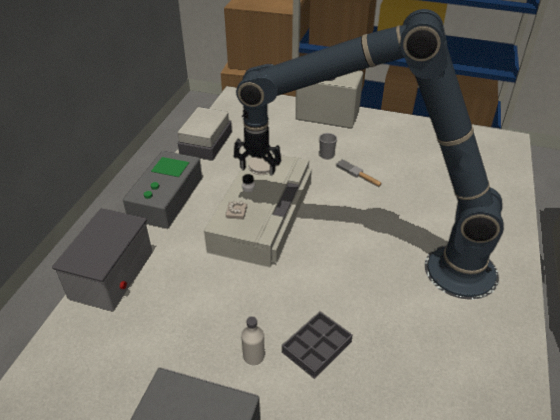

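View pics/wrist0.png

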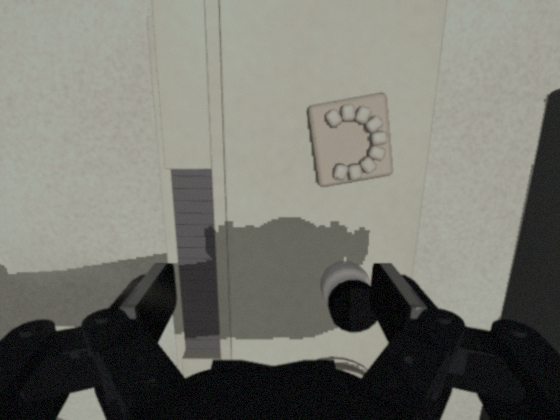

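The wrist view shows the grey strip at columns ~172–218, rows ~168–358, with image right = +x and up = +y. The jaw model is at (350,140) and the jar at (347,295).

```bash
cat > h.py <<'E'
import numpy as np,cv2
def ray(c,uv):
    K=np.array([[c['fx'],0,c['cx']],[0,c['fy'],c['cy']],[0,0,1]])
    p=cv2.undistortPoints(np.array(uv,float).reshape(-1,1,2),K,np.array([c['k1'],0,0,0,0]),).reshape(-1,2)
    V=c['view'];R=V[:3,:3];t=V[:3,3]
    d=np.c_[p,np.ones(len(p))]@R
    return -R.T@t,d
def plane(c,uv,z):
    o,d=ray(c,uv); return o+d*((z-o[2])/d[:,2])[:,None]
def proj(c,P):
    V=c['view'];q=np.atleast_2d(P)@V[:3,:3].T+V[:3,3];s=q[:,:2]/q[:,2:];r2=(s**2).sum(1,keepdims=True)
    s=s*(1+c['k1']*r2);return s*[c['fx'],c['fy']]+[c['cx'],c['cy']]
E
python3 - <<'E'
from bench import bot
from h import *
c=bot.calibration("wrist")
im=cv2.imread("pics/wrist0.png");cv2.imwrite("pics/wcrop.png",cv2.resize(im[130:390,130:390],None,fx=2.3,fy=2.3,interpolation=cv2.INTER_NEAREST))
print(plane(c,[[172,169],[210,169],[217,350],[184,358],[219,358]],0.088).round(4))
print(plane(c,[[308,108],[384,94],[393,178],[318,186]],0.12).round(4))
s=cv2.imread("pics/scene0.png");cv2.imwrite("pics/scrop.png",cv2.resize(s[130:310,140:330],None,fx=3.1,fy=3.1,interpolation=cv2.INTER_CUBIC))
E
```

```text
[[ 0.5858  0.0237  0.088 ]
 [ 0.6191  0.0237  0.088 ]
 [ 0.6163 -0.1638  0.088 ]
 [ 0.5814 -0.1741  0.088 ]
 [ 0.6179 -0.1738  0.088 ]]
[[0.6996 0.074  0.12  ]
 [0.7549 0.0841 0.12  ]
 [0.7675 0.022  0.12  ]
 [0.7092 0.0155 0.12  ]]
```

View pics/wcrop.png

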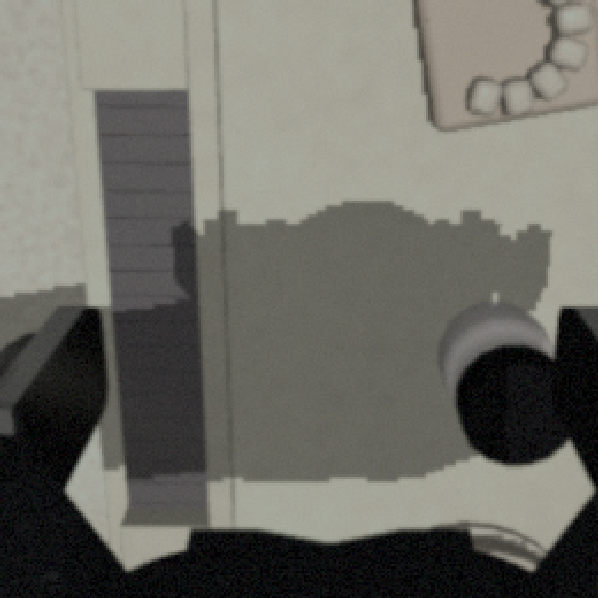

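View pics/scrop.png

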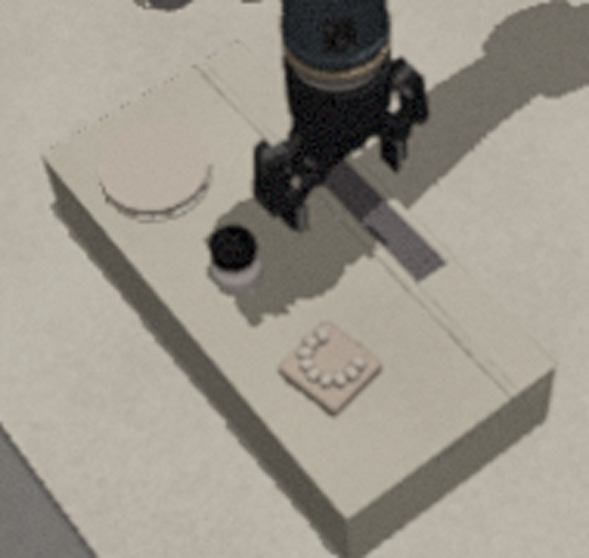

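```bash
python3 - <<'E'
from bench import bot
from h import *
c=bot.calibration("wrist")
im=cv2.imread("pics/wrist0.png").astype(int)
f=lambda x,y:[x/2.3+130,y/2.3+130]
P=plane(c,[f(95,90),f(104,190),f(113,300),f(126,500)],0.088);print("front strip edge",P.round(4)); 
k=np.polyfit(P[:,1],P[:,0],1);print(k)
P=plane(c,[[220,5],f(217,60),f(222,150),f(230,350),f(234,525)],0.1);print("groove z.1",P.round(4),np.polyfit(P[:,1],P[:,0],1))
P=plane(c,[[207,5],f(187,60),f(190,150),f(207,520)],0.1);print("backwall z.1",P.round(4),np.polyfit(P[:,1],P[:,0],1))
print("ends",plane(c,[f(140,90)],.1),plane(c,[f(160,504)],.088))
# other views: strip +y front corner
for n,pts in (("scene",[[140+445/3.1,130+262/3.1],[140+410/3.1,130+280/3.1]]),):
    print(n,plane(bot.calibration(n),pts,0.088).round(4))
    print("unit top corners",plane(bot.calibration(n),[[140+553/3.1,130+372/3.1],[140+350/3.1,130+515/3.1]],0.1).round(4))
g=im.sum(2)
for r in (60,180,200,230): print(r,[int(v) for v in g[r,140:230]])
E
```

```text
front strip edge [[ 0.5852  0.0236  0.088 ]
 [ 0.5855 -0.0159  0.088 ]
 [ 0.5853 -0.0631  0.088 ]
 [ 0.5832 -0.1609  0.088 ]]
[0.01171346 0.58544542]
groove z.1 [[ 0.6346  0.1476  0.1   ]
 [ 0.6338  0.0363  0.1   ]
 [ 0.6343  0.0031  0.1   ]
 [ 0.6344 -0.0792  0.1   ]
 [ 0.633  -0.1638  0.1   ]] [0.00391164 0.63407062]
backwall z.1 [[ 0.625   0.1477  0.1   ]
 [ 0.623   0.0363  0.1   ]
 [ 0.6225  0.0031  0.1   ]
 [ 0.6214 -0.1613  0.1   ]] [0.01125743 0.62289341]
ends [[0.60536237 0.02550096 0.1       ]] [[ 0.5983706  -0.16286657  0.088     ]]
scene [[0.5852 0.0209 0.088 ]
 [0.6208 0.0161 0.088 ]]
unit top corners [[0.5912 0.1665 0.1   ]
 [0.7991 0.1608 0.1   ]]
60 [487, 489, 477, 483, 482, 473, 480, 478, 469, 466, 463, 461, 468, 470, 468, 462, 458, 468, 476, 474, 482, 485, 480, 486, 486, 480, 483, 482, 479, 483, 478, 485, 484, 479, 474, 482, 482, 489, 482, 489, 485, 480, 482, 491, 484, 486, 488, 487, 489, 490, 486, 479, 478, 480, 481, 484, 485, 489, 485, 489, 492, 488, 493, 489, 486, 473, 438, 423, 461, 480, 482, 480, 477, 485, 483, 482, 477, 472, 474, 450, 391, 399, 460, 484, 489, 4
[... 688 characters left out ...]
 246, 247, 246, 242, 242, 241, 244, 241, 240, 236, 242, 242, 247, 236, 242, 242, 251, 247, 242, 253, 244, 236, 234, 239, 243, 234, 240, 247, 233, 246, 240, 277, 383, 446, 472, 476, 475, 475, 480, 471, 475, 476, 475, 448, 388, 409, 463, 478, 493]
230 [487, 482, 484, 478, 474, 477, 475, 476, 484, 479, 482, 485, 475, 482, 485, 488, 493, 480, 471, 474, 471, 467, 475, 471, 467, 463, 479, 489, 484, 483, 488, 482, 493, 487, 464, 385, 301, 269, 258, 263, 279, 265, 256, 249, 258, 268, 273, 271, 265, 266, 264, 262, 260, 264, 253, 259, 267, 260, 269, 269, 265, 266, 252, 241, 207, 170, 149, 147, 152, 154, 148, 140, 149, 169, 249, 347, 432, 454, 398, 309, 292, 298, 294, 298, 291, 278, 255, 269, 285, 287]
```

Strip middle comes out at about (0.604, −0.069), yaw about −0.01. I'll close the fingers and move above its left part.

Emit:
jog_arm(
  motion=[
    [[-0.004,-0.01,0.01],0.012],
    [[-0.004,-0.012,0.015],0],
    [[-0.004,-0.012,0.02],0],
    [[-0.004,-0.012,0.02],0],
    [[-0.004,-0.012,0.02],0],
    [[-0.004,-0.013,0.015],0],
    [[0,0,0],0],
    [[0,0,0],0],
  ],
  fingers=1,
  grip_force=40,
)

```text
clock: 1.15
tcp_pos: [0.6043, -0.0232, 0.1318]
eef_rot: [3.14, -0.0, 1.559]
contact_force: [0.3, -0.3, 0.2]
opening: 0.0002
```

```bash
python3 - <<'E'
from bench import bot
import cv2
from h import *
c=bot.calibration("wrist");im=bot.read_camera("wrist"); cv2.imwrite("pics/w1.png",im[:,:,::-1])
print(plane(c,[[278,100]],.1))
im=bot.read_camera("side"); cv2.imwrite("pics/s1.png",cv2.resize(im[120:280,190:350,::-1],None,fx=3.7,fy=3.7,interpolation=cv2.INTER_CUBIC))
print(bot.get_state())
E
```

```text
[[0.60725798 0.05301868 0.1       ]]
{'clock': 1.25, 'joints': array([ 0.00625184,  0.45594336, -0.05037922,  1.80462643,  0.02861113,
        0.87967917, -0.06898572]), 'qvel': array([-0.00188434,  0.00082025, -0.00021344,  0.00055583,  0.00168268,
        0.0006132 , -0.00012168]), 'tau': array([ 9.76904528e-02, -4.65629804e+01,  2.54969353e-03, -1.99913299e+01,
        1.24180331e-02,  7.27667852e-03, -7.50949330e-04]), 'tcp_pos': array([ 0.6047744 , -0.02297644,  0.13213806]), 'eef_rot': array([ 3.13955595e+00, -2.33906848e-04,  1.55899361e+00]), 'contact_force': array([0.91189426, 0.28176218, 0.17387322]), 'wrist_torque': array([0.00483146, 0.05407441, 0.0053078 ]), 'opening': -0.00020106003310333713}
```

View pics/w1.png

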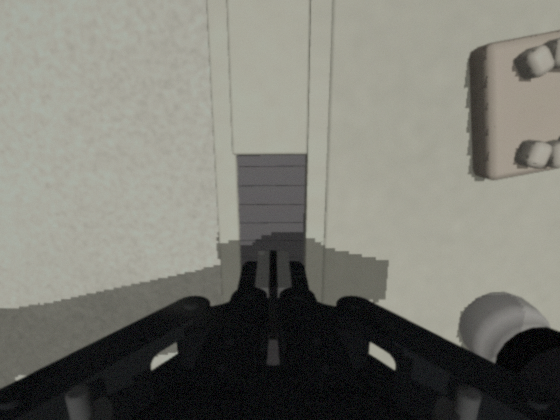

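View pics/s1.png

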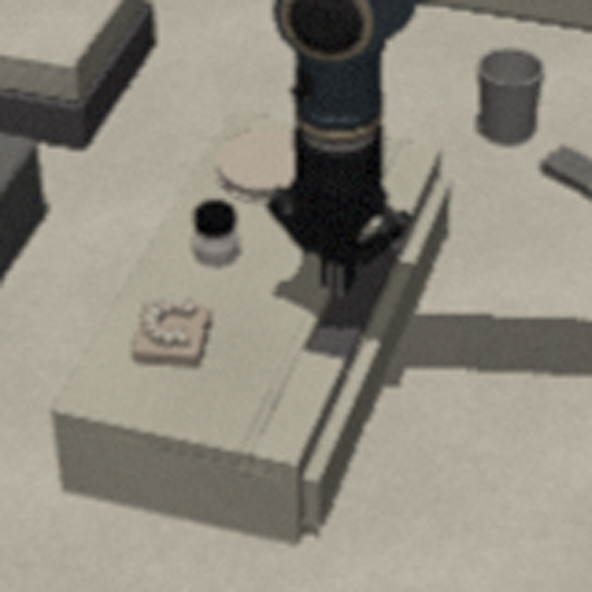

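The strip (columns 238–306, end at row 154) lies straight below the shut fingertips (columns ~257–292), and the panel runs along its front, lower. I'll check the lateral alignment, then descend.

```bash
python3 - <<'E'
from bench import bot
from h import *
c=bot.calibration("wrist")
print(plane(c,[[238,157],[240,230],[306,157],[305,230]],.088).round(4), plane(c,[[306,157],[305,230],[272,154]],.1).round(4))
print(plane(c,[[214,100],[216,200]],.072).round(4),proj(c,[[0.6045,-.023,.132],[0.604,-.023,.088]]))
E
```

```text
[[ 0.5851  0.0233  0.088 ]
 [ 0.5846 -0.0203  0.088 ]
 [ 0.6235  0.0229  0.088 ]
 [ 0.6236 -0.0207  0.088 ]] [[ 0.6223  0.0244  0.1   ]
 [ 0.6224 -0.0165  0.1   ]
 [ 0.6043  0.0261  0.1   ]]
[[ 0.5707  0.0549  0.072 ]
 [ 0.5684 -0.0056  0.072 ]] [[273.51956116 266.02340772]
 [272.3696579  233.91447365]]
```

Emit:
jog_arm(
  motion=[
    [[0,-0.001,0.01],0],
    [[0,0,0.01],0],
    [[0,0,0.01],0],
    [[0,0,0.005],0],
    [[0,0,0.003],0],
  ],
)

```text
clock: 1.88
tcp_pos: [0.6027, -0.0232, 0.0928]
eef_rot: [-3.141, -0.0, 1.559]
contact_force: [0.5, 0.0, -0.1]
opening: 0.0001
```

Emit:
jog_arm(
  motion=[
    [[0,0,0.0025],0],
    [[0,0,0.0015],0],
  ],
)

```text
clock: 2.12
tcp_pos: [0.6029, -0.0232, 0.0894]
eef_rot: [3.141, -0.0, 1.559]
contact_force: [0.3, 1.1, 0.4]
opening: -0.0001
```

Emit:
jog_arm(
  motion=[
    [[0,0,0.0015],0],
    [[0,0,0],0],
  ],
)

```text
clock: 2.38
tcp_pos: [0.603, -0.0232, 0.088]
eef_rot: [3.141, -0.0, 1.559]
contact_force: [-0.6, 0.0, 0.1]
opening: -0.0001
```

Emit:
jog_arm(
  motion=[
    [[0,0,0.0015],0],
    [[0,0,0],0],
  ],
)

```text
clock: 2.62
tcp_pos: [0.603, -0.0232, 0.0868]
eef_rot: [3.141, -0.0, 1.559]
contact_force: [-0.8, -0.2, 4.0]
opening: 0.0002
```

Emit:
jog_arm(
  motion=[
    [[0,0,0.001],0],
    [[0,0,0],0],
  ],
)

```text
clock: 2.88
tcp_pos: [0.603, -0.0232, 0.086]
eef_rot: [3.141, -0.0, 1.559]
contact_force: [-1.4, -0.4, 6.0]
opening: -0.0
```

Firm here: 6 N at about 1.7 mm. I'll slide toward −y at this light depth.

Emit:
jog_arm(
  motion=[
    [[-0.005,0,0],0],
    [[-0.005,0,0],0],
  ],
)

```text
clock: 3.12
tcp_pos: [0.6032, -0.0323, 0.0856]
eef_rot: [3.14, -0.001, 1.56]
contact_force: [-0.2, 3.3, 4.5]
opening: -0.0005
```

Emit:
jog_arm(
  motion=[
    [[-0.005,0,0],0],
    [[-0.005,0,0],0],
  ],
)

```text
clock: 3.38
tcp_pos: [0.6027, -0.0433, 0.0854]
eef_rot: [3.141, -0.0, 1.559]
contact_force: [0.7, 3.6, 4.1]
opening: 0.0003
```

Emit:
jog_arm(
  motion=[
    [[-0.005,0,0],0],
    [[-0.005,0,0],0],
  ],
)

```text
clock: 3.62
tcp_pos: [0.6025, -0.0501, 0.0853]
eef_rot: [-3.142, -0.005, 1.559]
contact_force: [-0.9, 12.8, 4.2]
opening: 0.0003
```

The fingers caught laterally (12.8 N) at y ≈ −0.050, which is a plate edge. I'll lift and poke just on the near side.

Emit:
jog_arm(
  motion=[
    [[0.006,0,-0.003],0],
    [[0.006,0,-0.001],0],
    [[0,0,0],0],
  ],
)

```text
clock: 4.0
tcp_pos: [0.6022, -0.0414, 0.089]
eef_rot: [-3.141, 0.001, 1.559]
contact_force: [0.3, 0.0, -1.0]
opening: -0.0002
```

Emit:
jog_arm(
  motion=[
    [[0,0,0.003],0],
    [[0,0,0.002],0],
    [[0,0,0],0],
  ],
)

```text
clock: 4.38
tcp_pos: [0.6026, -0.0418, 0.0843]
eef_rot: [-3.142, 0.001, 1.558]
contact_force: [-1.0, -1.3, 2.6]
opening: -0.0002
```

It gives: only 2.6 N at about 3.5 mm, so this is the plate. Pressing on.

Emit:
jog_arm(
  motion=[
    [[0.001,0,0.002],0],
    [[0.001,0,0.002],0],
    [[0,0,0],0],
  ],
)

```text
clock: 4.75
tcp_pos: [0.6028, -0.0401, 0.0804]
eef_rot: [3.141, 0.001, 1.558]
contact_force: [-0.7, -2.7, 3.9]
opening: 0.0001
```

Emit:
jog_arm(
  motion=[
    [[0,0,0.002],0],
    [[0,0,0.001],0],
    [[0,0,0],0],
  ],
)

```text
clock: 5.12
tcp_pos: [0.6029, -0.0398, 0.0775]
eef_rot: [3.141, 0.001, 1.558]
contact_force: [-0.7, -4.5, 4.8]
opening: -0.0
```

Emit:
jog_arm(
  motion=[
    [[0,0,0.001],0],
    [[0,0,0.0005],0],
    [[0,0,0],0],
    [[0,0,0],0],
  ],
)

```text
clock: 5.62
tcp_pos: [0.603, -0.0397, 0.0762]
eef_rot: [3.141, 0.001, 1.558]
contact_force: [0.3, -4.2, 5.8]
opening: 0.0
```

Emit:
jog_arm(
  motion=[
    [[0,0,0.0008],0],
    [[0,0,0],0],
    [[0,0,0],0],
    [[0,0,0],0],
    [[0,0,0],0],
    [[0,0,0],0],
    [[0,0,0],0],
    [[0,0,0],0],
  ],
)

```text
clock: 6.62
tcp_pos: [0.6029, -0.0397, 0.0754]
eef_rot: [3.141, 0.0, 1.559]
contact_force: [-0.8, -5.2, 5.1]
opening: -0.0001
```

```bash
python3 - <<'E'
from bench import bot
import cv2
print(bot.get_state()['contact_force'])
im=bot.read_camera("side"); cv2.imwrite("pics/s2.png",cv2.resize(im[120:280,190:350,::-1],None,fx=3.7,fy=3.7,interpolation=cv2.INTER_CUBIC))
E
```

```text
[-0.80923811 -5.23591568  5.14061423]
```

View pics/s2.png

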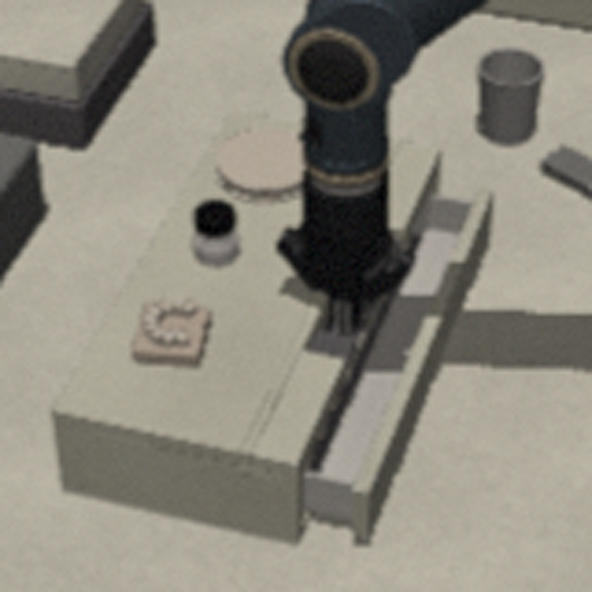

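The drawer has sprung ajar: the panel now runs from (490,195) to (365,540), clear of the unit. I'll lift straight off and measure the gap.

Emit:
jog_arm(
  motion=[
    [[-0.001,0,-0.004],0],
    [[0,0,-0.012],0],
    [[0,0,-0.02],0],
    [[0,0,-0.03],0],
    [[0,0,-0.02],0],
    [[0,0,0],0],
  ],
)

```text
clock: 7.42
tcp_pos: [0.6032, -0.0386, 0.1624]
eef_rot: [3.139, -0.002, 1.56]
contact_force: [-0.3, 0.6, -0.2]
opening: 0.0001
```

```bash
python3 - <<'E'
from bench import bot
import cv2
from h import *
print(bot.get_state()['tcp_pos'])
c=bot.calibration("wrist");np.save("cw.npy",c,allow_pickle=True)
im=bot.read_camera("wrist"); cv2.imwrite("pics/w2.png",im[:,:,::-1])
E
```

```text
[ 0.60316945 -0.03861466  0.16243206]
```

View pics/w2.png

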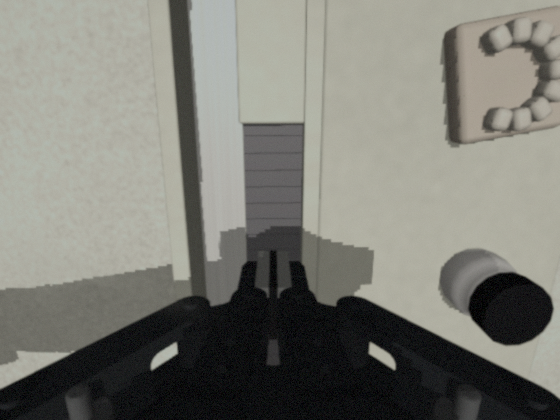

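The panel's top edge shows at columns ~160–179 (row 150) and the drawer's interior out to about column 240. I'll get the world positions.

```bash
python3 - <<'E'
import cv2
from h import *
c=np.load("cw.npy",allow_pickle=True).item()
g=cv2.imread("pics/w2.png").astype(int).sum(2)
for r in (40,100,160,220): print(r,[int(v) for v in g[r,145:250:1]])
print(plane(c,[[151,40],[171,40],[161,150],[179,150],[168,220],[184,220]],.072).round(4))
E
```

```text
40 [504, 504, 506, 512, 506, 498, 492, 500, 507, 507, 510, 512, 512, 514, 509, 513, 506, 513, 514, 510, 512, 513, 516, 509, 489, 444, 357, 248, 196, 180, 203, 186, 187, 191, 181, 179, 175, 198, 189, 178, 184, 184, 187, 197, 242, 325, 400, 511, 535, 544, 535, 540, 540, 542, 537, 534, 541, 529, 536, 538, 534, 542, 542, 540, 541, 541, 537, 542, 538, 540, 541, 540, 541, 539, 539, 542, 540, 546, 548, 540, 540, 538, 543, 547, 541, 548, 542, 536, 546, 539, 521, 488, 484, 501, 515, 526, 520, 519, 527, 518, 522, 519, 519, 518, 521]
100 [513, 512, 511, 511, 503, 497, 502, 501, 506, 511, 500, 493, 501, 510, 517, 514, 507, 514, 512, 521, 511, 519, 514, 515, 515, 511, 513, 511, 509, 480, 413, 315, 217, 194, 179, 186, 192, 199, 187, 185, 190, 182, 179, 190, 191, 186, 186, 207, 269, 316, 363, 450, 519, 535, 543, 541, 537, 537, 538, 535, 531, 532, 534, 535, 537, 541, 537, 536, 541, 541, 544, 541, 542, 538, 535, 539, 543, 537, 540, 539, 538, 535, 539, 537, 538, 543, 541, 539, 537, 539, 544, 539, 518, 489, 494, 515, 528, 529, 533, 529, 524, 527, 530, 528, 533]
160 [531, 529, 529, 529, 525, 526, 519, 5
[... 481 characters left out ...]
0, 314]
220 [518, 515, 512, 515, 519, 519, 520, 516, 520, 518, 525, 524, 521, 521, 525, 523, 529, 529, 518, 518, 519, 514, 505, 496, 507, 512, 514, 513, 516, 516, 516, 520, 512, 517, 519, 519, 514, 519, 509, 470, 382, 272, 200, 193, 186, 190, 200, 189, 193, 188, 189, 187, 185, 182, 194, 212, 265, 319, 385, 466, 505, 514, 518, 521, 519, 516, 516, 518, 511, 513, 511, 518, 528, 527, 524, 523, 527, 523, 515, 510, 514, 521, 516, 511, 515, 516, 514, 509, 517, 523, 516, 517, 517, 516, 520, 525, 520, 523, 521, 500, 422, 330, 288, 287, 284]
[[ 0.5251  0.0783  0.072 ]
 [ 0.5381  0.0781  0.072 ]
 [ 0.5248  0.0077  0.072 ]
 [ 0.5375  0.0076  0.072 ]
 [ 0.5248 -0.0438  0.072 ]
 [ 0.5368 -0.0439  0.072 ]]
```

Panel back at x≈0.5385 and unit front at 0.585. I'll put the shut fingers in the gap at (0.562, −0.069), about 15 mm below the panel top.

Emit:
jog_arm(
  motion=[
    [[-0.01,-0.013,0],0],
    [[-0.01,-0.014,0],0],
    [[-0.01,-0.014,0.01],0],
    [[0,0,0.02],0],
    [[0,0,0.02],0],
    [[0,0,0.01],0],
    [[0,0,0],0],
  ],
)

```text
clock: 8.35
tcp_pos: [0.5601, -0.0702, 0.1003]
eef_rot: [-3.14, -0.0, 1.558]
contact_force: [-0.2, -0.4, 1.1]
opening: 0.0001
```

```bash
python3 - <<'E'
from bench import bot
import cv2
im=bot.read_camera("side"); cv2.imwrite("pics/s3.png",cv2.resize(im[120:280,190:350,::-1],None,fx=3.7,fy=3.7,interpolation=cv2.INTER_CUBIC))
im=bot.read_camera("wrist"); cv2.imwrite("pics/w3.png",im[:,:,::-1])
print(bot.get_state()['contact_force'])
E
```

```text
[ 0.42658443  0.57599434 -0.20463669]
```

View pics/s3.png

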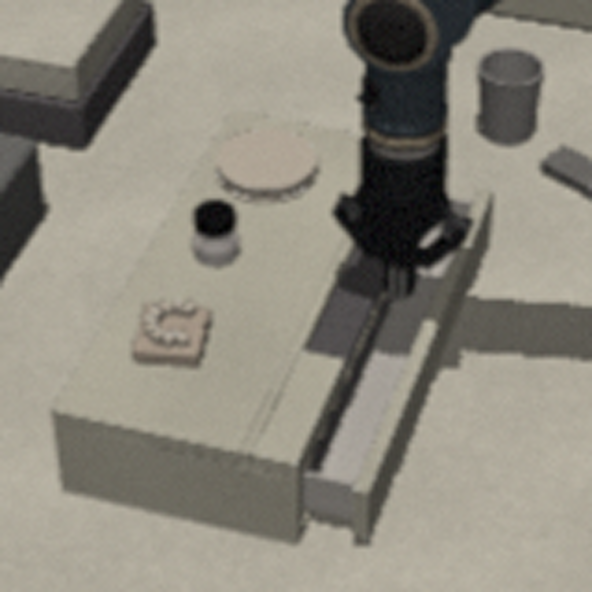

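View pics/w3.png

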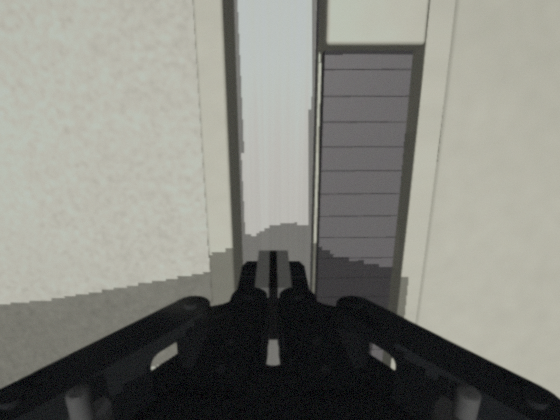

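The fingertips (columns 257–292) sit between the panel's rear edge (~col 237) and the unit front (~col 315). Descending.

Emit:
jog_arm(
  motion=[
    [[0,0.001,0.01],0],
    [[0,0,0.01],0],
    [[0,0,0.008],0],
    [[0,0,0.006],0],
    [[0,0,0],0],
  ],
)

```text
clock: 9.07
tcp_pos: [0.5619, -0.0697, 0.0664]
eef_rot: [-3.14, -0.0, 1.559]
contact_force: [0.1, -0.3, -0.1]
opening: -0.0
```

Emit:
jog_arm(
  motion=[
    [[0,0,0.005],0],
    [[0,0,0.004],0],
    [[0,0,0],0],
  ],
)

```text
clock: 9.45
tcp_pos: [0.562, -0.0697, 0.0577]
eef_rot: [-3.141, -0.0, 1.559]
contact_force: [-0.2, 0.5, 0.0]
opening: 0.0
```

Emit:
jog_arm(
  motion=[
    [[0,-0.005,0],0],
    [[0,-0.005,0],0],
    [[0,-0.004,0],0],
    [[0,-0.004,0],0],
    [[0,-0.004,0],0],
    [[0,-0.004,0],0],
    [[0,-0.004,0],0],
    [[0,-0.004,0],0],
  ],
)

```text
clock: 10.45
tcp_pos: [0.528, -0.0694, 0.0581]
eef_rot: [3.141, 0.0, 1.559]
contact_force: [1.4, -0.1, 1.4]
opening: -0.0
```

Emit:
jog_arm(
  motion=[
    [[0,-0.004,0],0],
    [[0,-0.004,0],0],
    [[0,-0.004,0],0],
    [[0,-0.004,0],0],
    [[0,-0.003,0],0],
    [[0,0,0],0],
  ],
)

```text
clock: 11.2
tcp_pos: [0.5085, -0.0689, 0.0578]
eef_rot: [-3.14, -0.0, 1.559]
contact_force: [0.7, -0.4, -0.3]
opening: 0.0001
```

Emit:
jog_arm(
  motion=[
    [[0,-0.004,0],0],
    [[0,-0.004,0],0],
    [[0,-0.003,0],0],
    [[0,-0.002,0],0],
    [[0,0,0],0],
  ],
)

```text
clock: 11.82
tcp_pos: [0.4958, -0.069, 0.058]
eef_rot: [-3.141, 0.0, 1.559]
contact_force: [-0.6, 0.5, 0.9]
opening: -0.0001
```

Emit:
jog_arm(
  motion=[
    [[0,-0.002,0],0],
    [[0,-0.001,0],0],
    [[0,0,0],0],
  ],
)

```text
clock: 12.2
tcp_pos: [0.493, -0.0689, 0.058]
eef_rot: [-3.141, -0.0, 1.559]
contact_force: [0.8, -0.4, -0.6]
opening: 0.0002
```

Emit:
jog_arm(
  motion=[
    [[0,-0.002,0],0],
    [[0,-0.001,0],0],
    [[0,0,0],0],
  ],
)

```text
clock: 12.58
tcp_pos: [0.4914, -0.0689, 0.0582]
eef_rot: [3.139, 0.0, 1.559]
contact_force: [4.4, -0.1, -2.5]
opening: -0.0003
```

Emit:
jog_arm(
  motion=[
    [[0,-0.002,0],0],
    [[0,0,0],0],
  ],
)

```text
clock: 12.82
tcp_pos: [0.4913, -0.0688, 0.0585]
eef_rot: [3.135, 0.0, 1.559]
contact_force: [8.5, -1.1, -5.9]
opening: 0.0002
```

```bash
python3 - <<'E'
from bench import bot
import cv2
print(bot.get_state()['tcp_pos'],bot.get_state()['contact_force'])
im=bot.read_camera("side"); cv2.imwrite("pics/s4.png",cv2.resize(im[120:280,190:350,::-1],None,fx=3.7,fy=3.7,interpolation=cv2.INTER_CUBIC))
im=bot.read_camera("wrist"); cv2.imwrite("pics/w4.png",im[:,:,::-1])
E
```

```text
[ 0.49131986 -0.06883232  0.05850096] [ 8.51320478 -1.12663786 -5.94980533]
```

View pics/s4.png

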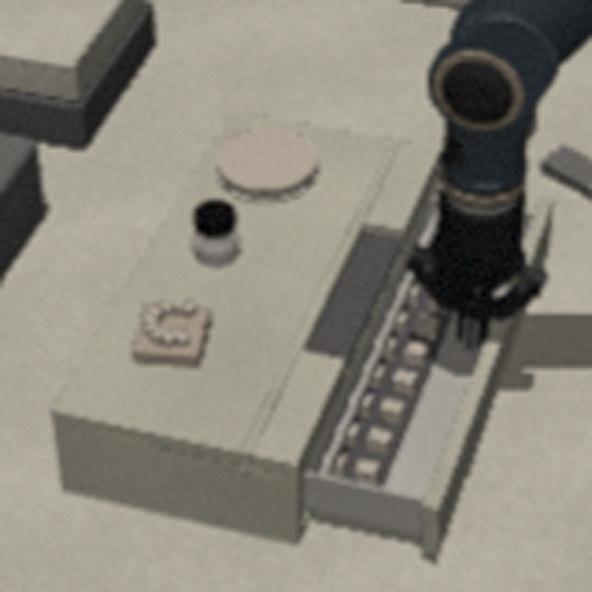

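View pics/w4.png

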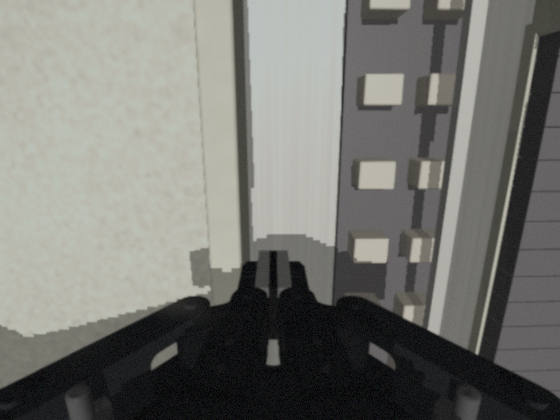

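At the stop: x holds at 0.491 while the force rises to 8.5 N. I'll back off behind the panel, then lift straight up.

Emit:
jog_arm(
  motion=[
    [[0,0.003,0],0],
    [[0,0.003,0],0],
    [[0,0.003,0],0],
    [[0,0.001,0],0],
    [[0,0,0],0],
  ],
)

```text
clock: 13.55
tcp_pos: [0.498, -0.0689, 0.0579]
eef_rot: [-3.141, -0.0, 1.559]
contact_force: [-0.1, -0.6, -1.1]
opening: 0.0001
```

Emit:
jog_arm(
  motion=[
    [[0,0,-0.005],0],
    [[0,0,-0.01],0],
    [[0,0,-0.02],0],
    [[0,0,-0.03],0],
    [[0,0,-0.03],0],
    [[0,0,-0.03],0],
    [[0,0,-0.02],0],
    [[0,0,0],0],
  ],
)

```text
clock: 14.55
tcp_pos: [0.4993, -0.0691, 0.2051]
eef_rot: [3.137, 0.0, 1.559]
contact_force: [0.2, -0.1, -0.4]
opening: 0.0001
```

```bash
python3 - <<'E'
from bench import bot
import cv2
s=bot.get_state();print(s['clock'],s['tcp_pos'],s['contact_force'])
from h import *
c=bot.calibration("wrist");np.save("cw.npy",c,allow_pickle=True)
im=bot.read_camera("wrist"); cv2.imwrite("pics/w5.png",im[:,:,::-1])
im=bot.read_camera("scene"); cv2.imwrite("pics/c5.png",im[:,:,::-1])
im=bot.read_camera("side"); cv2.imwrite("pics/s5.png",im[:,:,::-1])
E
```

```text
14.55 [ 0.49928963 -0.06905801  0.20510659] [ 0.17032142 -0.09418742 -0.44524316]
```

View pics/w5.png

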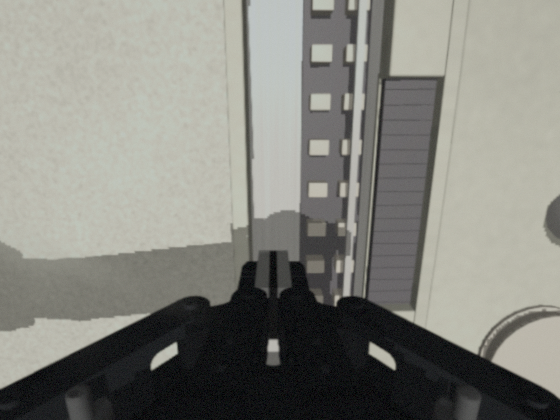

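View pics/c5.png

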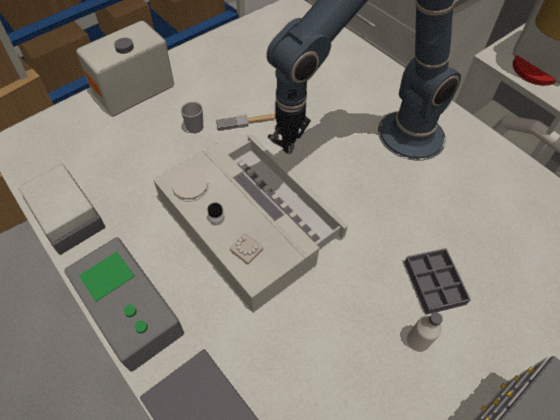

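View pics/s5.png

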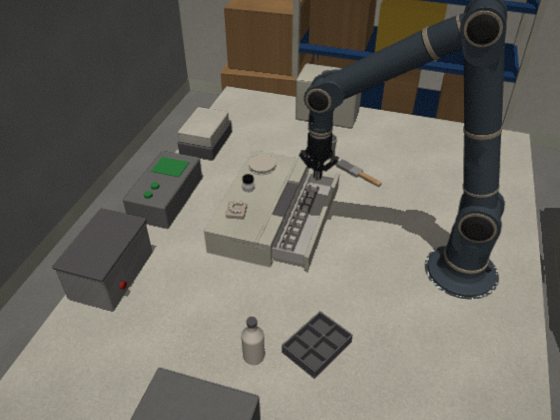

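The drawer is out and nothing else has moved; the gripper hangs clear above it. One last measurement of the extension:

```bash
python3 - <<'E'
import cv2
from h import *
c=np.load("cw.npy",allow_pickle=True).item()
g=cv2.imread("pics/w5.png").astype(int).sum(2)
for r in (120,180):
    print(r,[int(v) for v in g[r,222:260]],[int(v) for v in g[r,362:392]])
    print(plane(c,[[231 if r==120 else 233,r],[246 if r==120 else 247.5,r]],.072).round(4), plane(c,[[378 if r==120 else 374.5,r]],.088).round(4))
a=cv2.imread("pics/side0.png").astype(int);b=cv2.imread("pics/s5.png").astype(int)
d=(abs(a-b).sum(2)>60)
for n,(x0,y0,x1,y1) in dict(bottle=(238,315,270,368),tray=(278,310,358,378),model=(222,198,250,222),jar=(238,172,258,192)).items(): print(n,int(d[y0:y1,x0:x1].sum()))
E
```

```text
120 [565, 565, 568, 565, 557, 535, 518, 534, 557, 560, 555, 554, 558, 557, 557, 554, 553, 556, 560, 555, 553, 528, 465, 352, 241, 205, 237, 298, 349, 403, 513, 563, 571, 576, 574, 573, 569, 573] [219, 196, 231, 304, 338, 336, 348, 340, 351, 345, 347, 334, 315, 284, 382, 452, 344, 187, 115, 154, 214, 279, 289, 282, 283, 292, 289, 282, 294, 277]
[[ 0.4662 -0.0036  0.072 ]
 [ 0.4784 -0.0037  0.072 ]] [[ 0.5804 -0.0045  0.088 ]]
180 [557, 559, 555, 558, 560, 558, 559, 556, 525, 527, 545, 563, 561, 562, 560, 560, 559, 559, 556, 563, 558, 561, 551, 519, 433, 311, 237, 225, 259, 329, 422, 516, 554, 565, 560, 563, 563, 562] [336, 339, 347, 342, 349, 356, 334, 323, 282, 301, 426, 450, 293, 125, 103, 212, 284, 319, 316, 316, 321, 320, 314, 312, 322, 315, 317, 321, 306, 311]
[[ 0.4657 -0.0528  0.072 ]
 [ 0.478  -0.053   0.072 ]] [[ 0.5811 -0.0511  0.088 ]]
bottle 0
tray 0
model 8
jar 60
```

```bash
python3 -c "
from bench import bot
print(bot.close_job())"
```

```text
the job is handed in; nothing more can be done
None
```

I found the hidden plate and opened the drawer fully to its stop; the job is handed in at about 15 s of the 67 s allowed.

- **Finding the plate:** I slid the shut fingers along the strip from its left part with 4–6 N of downward force. They caught sideways on an edge of the plate at about 13 N, so I lifted and poked beside it, about 29 mm left of the strip's middle. The plate gave there.
- **Tripping the catch:** I pressed about 12 mm deep and held for more than 1 s, at 5–6 N. The drawer sprang ajar. The highest strip force I read was that 13 N; forces were read only at the end of each move.
- **Opening the drawer:** I hooked the shut fingers behind the front panel and drew it out slowly. At the stop the position held still while the force rose to 8.5 N. I then backed off and lifted clear.

**Last checks:**
- **Extension:** the panel moved about 59 mm beyond its ajar position. With the 43–50 mm it sprang open, that agrees with the 105 mm stop. Directly from the last wrist picture, the panel-to-unit gap comes out at only about 102–103 mm, but that view is uncertain by a few mm.
- **Bystanders:** comparing side-camera pictures, the bottle and tray are unchanged. The plaster model and jar differ slightly, which I take to be the arm's shadow. The disc, brush and beaker I checked only by eye, and they look unmoved.
- **Robot:** the gripper hangs about 0.13 m above the drawer with a force reading near zero.

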